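# Put a market stall's washed sauce cups and serving paddle away to drain

## Robot

A 6-joint arm with a two-finger parallel gripper is mounted at the origin on the work surface. World frame = base frame: x ahead of the robot, y to its left, z up, the work surface at z = 0. Lengths are in m, angles in rad, forces in N, time in s.
With the tool pointing down it reaches from about 0.375 to 0.825 m from the base axis. Payload 5.5 kg.
Tool frame: the origin (TCP) lies on the centre line of the jaws, within the pads' length; the fingertips stand 11 mm ahead of it and the grasp point (between the pads) lies 8 mm behind it (r.tip_reach is the distance from the TCP to the fingertips, in m); z points along the fingers, y is the line along which they close (so a half turn about z gives the same grasp; the last joint's range is limited). The gripper opens to 85 mm and grips with 20 to 120 N. Pads are 22 mm wide; open, the fingers measure 114 mm over their backs; the gripper's body (76 mm by 85 mm) begins 54 mm behind the grasp point. The pads swing forward as they close: fully open they stand 13 mm farther back than shut.
Start: joints at [-1.256, 0.314, -0.047, 1.21, 0, 1.571], TCP at [0.186, -0.571, 0.242] pointing down, gripper open.
Joint ranges: [-2.67, 2.67], [-0.69, 1.73], [-1.03, 1.25], [-2.08, 2.16], [-1.42, 1.45], [-3.14, 3.14]. Speed limits (rad/s): [2.39, 2.39, 3.01, 3.14, 3.14, 3.14].

## Interface

Orientations are given as [roll, pitch, yaw] about the fixed x, y, z axes, in that order (R = Rz(yaw) Ry(pitch) Rx(roll)).
In Python, from bench import readout, imaging, r, models gives the robot as it stands.
- The arm moves only by the shell command python3 -m creep 'ROWS'. ROWS is a JSON object of lists of equal length, an entry for each row: "travel": the shift along the tool's x, y, z in units of 60 mm (1.0 is 60 mm), a list of three; "angular": the turn, a rotation vector about the tool's x, y, z in units of 6 degrees (1.0 is 6 degrees), a list of three; "fingers": the opening in per cent of the stroke, from 0 (shut) to 100 (fully open). In form: {"travel": [[dx, dy, dz], ...], "angular": [[ax, ay, az], ...], "fingers": [fingers, ...]}. A call has 1 to 20 rows; each row is the pose to reach, as a shift and turn from the pose commanded when the call began, along the tool's axes at that moment; what a row does not reach only later rows make up. A row lasts 1/8 s, in which the tool goes at most 62.5 mm and 10.7 degrees, less where a joint would pass 70% of its speed; a pose out of reach is approached as far as the arm can. A call with a gripper value outside its range is refused whole. The fingers move at their own pace and stop on an object; the grip force is fixed at half the most. Time passes only in rows, so rows that repeat a pose let the fingers close. It gives the time, the measured TCP pose, the force, the opening and the grip force at its end, in the units of the state.
- readout.state(): the state, without advancing time (a new reading comes with each control period).
- imaging.get_image(name): name is "scene" or "side" or "wrist"; returns (picture, depth): 384x512x3 uint8, red, green, blue; 384x512 float32, m along the optical axis (not along the pixel's ray), 0 where there is no reading.
- imaging.calibration(name): a dict with "fx", "fy", "cx", "cy" (pixels), "camera_from_world" (4x4, takes a point from world to camera coordinates). Camera axes: x right, y up, looking along -z (the intrinsics and any distortion apply to the point x, -y, -z); pixel columns grow to the right and rows downward; lengths in m; the calibration is good to about 2 mm. The wrist camera is an equidistant fisheye: a pixel r from the principal point sees the ray r / f radians off the axis. A picture is of the moment at which its call begins: read the wrist's pose just before it. calibration takes no time and is no camera call; for the wrist camera it gives the pose at the moment of the call.
- r.close_job(): hands the job in; it is judged then, once.
Trained networks look in the newest picture that a camera, given by its name, has taken for a name from the list of things; names that differ only in an ending like _2 or _b are one class to them, and where a whole thing is asked for, a point or a joint stands for the part that bears it (a point fixed in the world has none). Each returns a list of dicts, best first, with "confidence" (0 to 1); they miss things now and then, are a little off and sometimes report something else, mostly with a low value. They report only what shows in the picture. A call takes as long as a camera call.
- models.masks_of(target, camera): "pixels" (384x512 bool, what is visible of it).
- models.place_of(target, camera): "xyz" ([x, y, z] in m, in world coordinates, good to about 4 mm: a listed point, or the origin of a listed thing).
The state is a dict: "time": time; "joints": joint angles; "qd": joint speeds; "tau": joint torques, N m; "ee_pos": TCP position; "ee_rot": TCP orientation; "force": force on the tool from outside, world axes, zero at the start; "ft_torque": the same for the moment, N m; "opening": opening from 0.0 (shut) to 1.0 (fully open); "grasp_force": force on a finger pad.
Only numpy, scipy, OpenCV 4.12 (cv2) and the standard library are available. Lean on these libraries where they do the work, as an engineer would, in place of code of your own. Each camera call takes 0.05 s, during which the arm holds its last target. There are 200 camera calls.

## Task

Put the washed ware away to drain. First nest the three upside-down steel sauce cups, still upside down, in the middle of the round black drip disc: the small cup first, then the medium one over it, then the large one over both, each flat down on the disc; last, take the wooden serving paddle from its metal stand and stand it upright, handle up, right down in the empty middle slot of the wooden rack, between the two small dark boards. Leave the two brown sauce bottles standing where they are.

Things in the scene. Friction and masses are not known exactly. Their poses are not given: they have to be found in the camera images.
- cup_small_mid (a point): Plain steel sauce cup, loose, standing upside down (mouth below), slightly conical: 50 mm tall, outer diameter 44 mm at the mouth (below) and 36 mm at the closed top. Wall 2.5 mm, closed top 4 mm thick, 60 g. This point is on its axis, half-way up (25 mm over its lower edge); z up. In the row nearest the robot.
- cup_medium_mid (a point): Plain steel sauce cup, loose, standing upside down (mouth below), slightly conical: 62 mm tall, outer diameter 58 mm at the mouth (below) and 48 mm at the closed top. Wall 2.5 mm, closed top 4 mm thick, 90 g. This point is on its axis, half-way up (31 mm over its lower edge); z up. In the row nearest the robot. Fits over the small cup with 4 mm to spare all round.
- cup_large_mid (a point): Plain steel sauce cup, loose, standing upside down (mouth below), slightly conical: 74 mm tall, outer diameter 73 mm at the mouth (below) and 62 mm at the closed top (65 mm at 20 mm below the top). Wall 2.5 mm, closed top 4 mm thick, 130 g. This point is on its axis, half-way up (37 mm over its lower edge); z up. In the row nearest the robot. Fits over the medium cup with 4 mm to spare all round.
- disc_top (a point): Round black rubber drip disc, 110 mm diameter, 8 mm thick, fixed to the counter; the cups are nested on it. This point is the centre of its upper face, 8 mm above the counter; z up. It, the rack and the stand are in a row behind the cups, in any order.
- paddle_mid (a point): Thin wooden serving paddle, 8 mm thick and 140 mm tall in all, 80 g, standing upright in the metal stand: a blade 100 mm wide and 94 mm high below, and above it a handle 36 mm wide, reaching 46 mm above the blade. This point is its centre, 70 mm above its lower edge; x along its width, y across its thickness (normal to its faces), z up to the handle's end.
- stand_slot (a point): Aluminium stand that holds the paddle at the start: base 100 x 70 x 10 mm with one slot between two pairs of upright pins that reach 46 mm above the base; fixed. This point is the middle of the slot's floor, 10 mm above the counter; x along the slot, y across it (12 mm wide), z up.
- rack_slot (a point): Light wooden dowel rack, fixed: base 10 mm thick, 100 mm along x, 104 along y; 8 mm round-topped dowels reach 46 mm above it and form three slots 23 mm apart. Small dark boards (85 wide, 8 thick, tops 66 mm above the base) fill the outer two; the middle one is empty. Point: middle of its floor, 10 mm above the counter; x along the slot (open ends), y across it (15 mm wide), z up.
- bottle_a_mid (a point): Brown glass sauce bottle with black cap and paper label, 54 mm diameter, 140 mm tall, loose, standing among the cups: not part of the job, must not be knocked over or pushed aside. This point is on its axis, half-way up (70 mm); z up.
- bottle_b_mid (a point): Brown glass sauce bottle with black cap and paper label, 54 mm diameter, 140 mm tall, loose, standing among the cups: not part of the job, must not be knocked over or pushed aside. This point is on its axis, half-way up (70 mm); z up.

How it is judged:
By the outcome, as a careful person would: the job done as asked, in the order asked, and still so for the second after the job is handed in, with the robot touching nothing.
It also fails if it takes over 118 s, if anything falls off the work surface, if the arm or the gripper's body presses on something with over 40 N, if the wrist force passes 120 N, or if a joint passes its speed limit or range.

## Working session

There is one attempt and no reset: what is moved stays moved. The work goes in short steps, Python scripts to look and compute and a shell command to move; the robot and the scene stay as the last step left them, time stands still between calls to the robot, and variables do not carry over. Pictures are saved under pics/ and viewed, at most 14 in all, crops included, and the job is handed in when it is done.

```bash
ls; mkdir -p pics; cat > h.py <<'E'
import numpy as np, cv2
from bench import readout, imaging, r, models
from scipy.spatial.transform import Rotation as R
def snap(n,f):
    p,d=imaging.get_image(n); cv2.imwrite('pics/'+f,p[:,:,::-1]); return p,d
def cloud(n,d,cal=None):
    c=cal or imaging.calibration(n)
    v,u=np.mgrid[:384,:512]; x=(u-c['cx'])/c['fx']; y=(v-c['cy'])/c['fy']
    if n=='wrist':
        th=np.hypot(x,y); s=np.where(th>1e-6,np.tan(th)/np.maximum(th,1e-6),1); x=x*s;y=y*s
    P=np.stack([x*d,-y*d,-d,np.ones_like(d)],-1)
    return (P@np.linalg.inv(c['camera_from_world']).T)[...,:3]
def tool():
    s=readout.state(); return np.array(s['ee_pos']),R.from_euler('xyz',s['ee_rot']),s
def go(p,yaw=None):
    "shift in tool units to the world TCP p; turn to tool-down with tool x at yaw"
    e,q,s=tool(); print('t',s['time'],'pos',e.round(4),'rot',np.round(s['ee_rot'],3))
    print('travel',(q.inv().apply(np.array(p)-e)/.06).round(3))
    if yaw is not None:
        for k in(0,np.pi): print('ang',(np.degrees((q.inv()*R.from_euler('xyz',[np.pi,0,yaw+k])).as_rotvec())/6).round(3))
E
cat > a.py <<'E'
from h import *
print(readout.state())
for n in('scene','side'):
    snap(n,n+'0.png')
    for t in 'cup_small_mid cup_medium_mid cup_large_mid disc_top paddle_mid stand_slot rack_slot bottle_a_mid'.split():
        print(n,t,[(np.round(o['xyz'],3).tolist(),round(o['confidence'],2)) for o in models.place_of(t,n)][:3])
E
python3 a.py
```

```text
pics
{'time': 0.0, 'joints': array([-1.25600449e+00,  3.14226454e-01, -4.80173461e-02,  1.21019467e+00,
        4.59741543e-06,  1.57082945e+00]), 'qd': array([-0.00037286, -0.0003821 , -0.00109766, -0.00119407,  0.0004245 ,
       -0.00090374]), 'tau': array([-1.45549457e-03, -5.39586246e+01,  3.39752162e+01,  1.91383052e-02,
       -1.85175818e-04,  7.93400801e-06]), 'ee_pos': array([ 0.18560993, -0.5700167 ,  0.24146134]), 'ee_rot': array([-3.13995051e+00, -4.54302307e-06,  3.14758714e-01]), 'force': array([-0.84425634,  0.62245255,  0.2694667 ]), 'ft_torque': array([-0.00496148, -0.02030888,  0.01009454]), 'grasp_force': 0.0, 'opening': 0.9994418951188191}
scene cup_small_mid [([0.43, -0.299, 0.022], 0.58), ([0.456, 0.165, 0.032], 0.19)]
scene cup_medium_mid [([0.454, 0.168, 0.031], 0.64)]
scene cup_large_mid [([0.446, -0.143, 0.038], 0.89)]
scene disc_top [([0.642, 0.247, 0.009], 0.81), ([0.446, -0.142, 0.042], 0.49)]
scene paddle_mid [([0.647, -0.008, 0.083], 0.78)]
scene stand_slot [([0.454, 0.167, 0.031], 0.71), ([0.646, -0.009, 0.013], 0.7)]
scene rack_slot [([0.606, -0.23, 0.014], 0.87)]
scene bottle_a_mid [([0.435, 0.285, 0.07], 0.85)]
side cup_small_mid [([0.431, -0.294, 0.024], 0.61)]
side cup_medium_mid [([0.454, 0.168, 0.034], 0.66)]
side cup_large_mid [([0.45, -0.144, 0.039], 0.86)]
side disc_top [([0.639, 0.247, 0.011], 0.73)]
side paddle_mid [([0.652, -0.007, 0.078], 0.91)]
side stand_slot [([0.644, -0.006, 0.012], 0.89)]
side rack_slot [([0.611, -0.225, 0.006], 0.86), ([0.454, 0.166, 0.033], 0.28)]
side bottle_a_mid [([0.438, 0.283, 0.067], 0.85), ([0.614, -0.227, 0.006], 0.51)]
```

View pics/scene0.png

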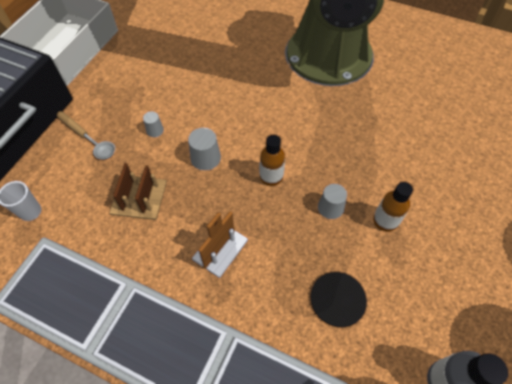

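View pics/side0.png

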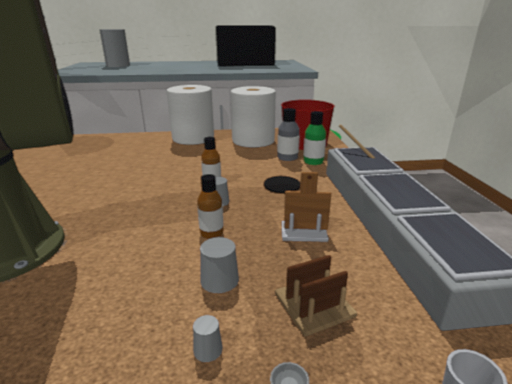

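The scene image has the small cup at (152,124), large (204,148), bottle (272,162), medium (333,200), bottle (391,208), disc (338,298), paddle (218,245) and rack (137,192). This agrees with the networks. Next I refine positions and yaws from depth.

```bash
cat > b.py <<'E'
from h import *
print('tip',r.tip_reach)
C={}
for n in('scene','side'):
    _,d=imaging.get_image(n); P=cloud(n,d)[d>0]; C[n]=P
    f=P[(abs(P[:,0]-.5)<.2)&(abs(P[:,1])<.3)&(P[:,2]<.02)&(P[:,2]>-.02)]
    print(n,'table z',np.median(f[:,2]).round(4))
    for nm,c,h in(('s',(.43,-.297),.05),('m',(.454,.168),.062),('l',(.448,-.143),.074)):
        q=P[(np.hypot(P[:,0]-c[0],P[:,1]-c[1])<.05)&(P[:,2]>h-.006)&(P[:,2]<h+.01)]
        if len(q)>8:
            (x,y),rad=cv2.minEnclosingCircle(q[:,:2].astype(np.float32)); print(nm,round(x,4),round(y,4),round(rad,4),q[:,2].max().round(4),len(q))
    q=P[(np.hypot(P[:,0]-.64,P[:,1]-.247)<.075)&(P[:,2]>.005)&(P[:,2]<.015)]
    (x,y),rad=cv2.minEnclosingCircle(q[:,:2].astype(np.float32)); print('disc',x,y,rad,np.median(q,0).round(4))
    for nm,c,lo,hi in(('paddleblade',(.648,-.008),.065,.1),('handle',(.648,-.008),.112,.16),('boards',(.608,-.228),.062,.09),('rackbase',(.608,-.228),.006,.015),('standbase',(.648,-.008),.006,.015)):
        q=P[(np.hypot(P[:,0]-c[0],P[:,1]-c[1])<.08)&(P[:,2]>lo)&(P[:,2]<hi)]
        if len(q)>5:
            (cx,cy),wh,a=cv2.minAreaRect((q[:,:2]*1000).astype(np.float32)); print(nm,len(q),np.round([cx,cy,*wh,a],1),'zmax',q[:,2].max().round(3))
    for o in models.place_of('bottle_b_mid',n): print('bot',np.round(o['xyz'],3),o['confidence'])
E
python3 b.py
```

```text
tip 0.011
scene table z 0.0
s 0.432 -0.2976 0.0186 0.054 163
m 0.4548 0.1662 0.0249 0.0654 398
l 0.4514 -0.1457 0.0322 0.0777 532
disc 0.6397832036018372 0.2474318891763687 0.0552208311855793 [0.6415 0.248  0.0078]
paddleblade 306 [649.4  -4.7   7.4 100.2  76.6] zmax 0.1
handle 214 [649.   -6.9   7.8  36.6  80. ] zmax 0.153
boards 418 [ 610.6 -228.7   85.1   55.    17.3] zmax 0.079
rackbase 911 [ 609.9 -228.9  101.6  104.4   17.4] zmax 0.015
standbase 761 [644.2 -24.5 105.4 102.9  82.7] zmax 0.015
bot [0.433 0.01  0.07 ] 0.73
side table z -0.0002
s 0.4314 -0.2983 0.0186 0.052 476
m 0.4557 0.1643 0.0237 0.0631 89
l 0.45 -0.1454 0.033 0.0757 647
disc 0.6390640735626221 0.24711868166923523 0.05511932820081711 [0.6378 0.2433 0.0074]
paddleblade 656 [647.4 -10.7   7.5  99.9  78.4] zmax 0.1
handle 292 [647.9  -9.8   8.8  36.3  80.1] zmax 0.15
boards 852 [ 609.5 -230.1   84.3   55.    17.2] zmax 0.078
rackbase 1283 [ 609.4 -229.6  100.1  105.9   17.3] zmax 0.015
standbase 499 [645.7 -10.9  69.8 101.1  79.5] zmax 0.015
bot [0.44  0.017 0.071] 0.67
bot [0.642 0.245 0.006] 0.51
```

```bash
python3 -c "
from h import *
go([.4317,-.298,.13],0.315); go([.4317,-.298,.02])"
```

```text
t 1.1 pos [ 0.1858 -0.5705  0.2423] rot [ 3.142 -0.     0.315]
travel [ 5.303 -3.05   1.872]
ang [ 0.001 -0.    -0.002]
ang [-0.0000e+00 -1.0000e-03  2.9998e+01]
t 1.1 pos [ 0.1858 -0.5705  0.2423] rot [ 3.142 -0.     0.315]
travel [ 5.303 -3.05   3.706]
```

```bash
python3 -m creep '{"travel":[[2.5,-1.5,0.5],[5.3,-3.05,1.0],[5.3,-3.05,1.4],[5.3,-3.05,1.87],[5.3,-3.05,1.87],[5.3,-3.05,1.87],[5.3,-3.05,1.87],[5.3,-3.05,1.87],[5.3,-3.05,1.87],[5.3,-3.05,1.87],[5.3,-3.05,1.87],[5.3,-3.05,1.87],[5.3,-3.05,1.87]],"angular":[[0,0,0],[0,0,0],[0,0,0],[0,0,0],[0,0,0],[0,0,0],[0,0,0],[0,0,0],[0,0,0],[0,0,0],[0,0,0],[0,0,0],[0,0,0]],"fingers":[100,100,100,100,100,100,100,100,100,100,100,100,100]}'
cat > w.py <<'E'
from h import *
import sys
c=imaging.calibration('wrist'); _,d=snap('wrist',sys.argv[1]); P=cloud('wrist',d,c)[d>0]
x,y,h=map(float,sys.argv[2:5])
q=P[(np.hypot(P[:,0]-x,P[:,1]-y)<.05)&(abs(P[:,2]-h)<.005)]
print(len(q)); 
(a,b),rad=cv2.minEnclosingCircle(q[:,:2].astype(np.float32)); print('top',a,b,rad,q.mean(0))
go([a,b,float(sys.argv[5])])
E
python3 w.py w1.png .4317 -.298 .05 .02
```

```text
time: 2.72
ee_pos: [0.4314, -0.2982, 0.1301]
ee_rot: [3.142, -0.0, 0.314]
force: [0.7, 0.5, 0.1]
opening: 1.0
grasp_force: 0.0
1745
top 0.4323599934577942 -0.29690223932266235 0.018428536131978035 [ 0.43331145 -0.29646541  0.0505008 ]
t 2.775 pos [ 0.4314 -0.2981  0.1301] rot [ 3.142 -0.     0.315]
travel [ 0.021 -0.015  1.835]
```

```bash
python3 -m creep '{"travel":[[0.02,-0.015,0.8],[0.02,-0.015,1.5],[0.02,-0.015,1.83],[0.02,-0.015,1.83],[0.02,-0.015,1.83],[0.02,-0.015,1.83],[0.02,-0.015,1.83],[0.02,-0.015,1.83],[0.02,-0.015,1.83],[0.02,-0.015,1.83],[0.02,-0.015,1.83],[0.02,-0.015,1.83]],"angular":[[0,0,0],[0,0,0],[0,0,0],[0,0,0],[0,0,0],[0,0,0],[0,0,0],[0,0,0],[0,0,0],[0,0,0],[0,0,0],[0,0,0]],"fingers":[100,100,100,100,35,35,35,35,35,35,35,35]}'
python3 -c "
from h import *
go([.6394,.2473,.21]); go([.4323,-.297,.21]);go([.6394,.2473,.029])"
```

```text
time: 4.28
ee_pos: [0.4333, -0.2975, 0.022]
ee_rot: [3.139, -0.002, 0.315]
force: [-1.0, 1.4, 8.8]
opening: 0.458
grasp_force: 59.4
t 4.275 pos [ 0.4333 -0.2975  0.022 ] rot [ 3.139e+00 -2.000e-03  3.150e-01]
travel [ 6.082 -7.564 -3.14 ]
t 4.275 pos [ 0.4333 -0.2975  0.022 ] rot [ 3.139e+00 -2.000e-03  3.150e-01]
travel [-0.009 -0.007 -3.133]
t 4.275 pos [ 0.4333 -0.2975  0.022 ] rot [ 3.139e+00 -2.000e-03  3.150e-01]
travel [ 6.078 -7.571 -0.123]
```

```bash
python3 -m creep '{"travel":[[0,0,-0.8],[0,0,-1.6],[0,0,-2.4],[0,0,-3.1],[1.5,-1.9,-3.1],[3,-3.8,-3.1],[4.5,-5.6,-3.1],[6.08,-7.57,-3.1],[6.08,-7.57,-3.1],[6.08,-7.57,-3.1],[6.08,-7.57,-3.1],[6.08,-7.57,-3.1],[6.08,-7.57,-3.1],[6.08,-7.57,-3.1],[6.08,-7.57,-3.1],[6.08,-7.57,-3.1],[6.08,-7.57,-3.1],[6.08,-7.57,-3.1]],"angular":[[0,0,0],[0,0,0],[0,0,0],[0,0,0],[0,0,0],[0,0,0],[0,0,0],[0,0,0],[0,0,0],[0,0,0],[0,0,0],[0,0,0],[0,0,0],[0,0,0],[0,0,0],[0,0,0],[0,0,0],[0,0,0]],"fingers":[35,35,35,35,35,35,35,35,35,35,35,35,35,35,35,35,35,35]}'
cat > w2.py <<'E'
from h import *
import sys
c=imaging.calibration('wrist'); e,q,s=tool(); p,d=snap('wrist',sys.argv[1]); P=cloud('wrist',d,c)
T=q.inv().apply((P-e).reshape(-1,3))[(d>0).ravel()]
z0=float(sys.argv[2])  # held cup's lower edge ahead of TCP, expected
m=(np.hypot(T[:,0],T[:,1])<.045)&(T[:,2]<z0+.01)&(T[:,2]>-.06)
t=T[m]; print(len(t)); 
for lo in np.arange(-.06,z0+.01,.006):
    k=t[(t[:,2]>=lo)&(t[:,2]<lo+.006)]
    if len(k): print(lo.round(3),len(k),'x',k[:,0].min().round(4),k[:,0].max().round(4),'y',k[:,1].min().round(4),k[:,1].max().round(4))
E
python3 w2.py w2.png .025
python3 -c "
from h import *
go([.6394,.2473,.032])
e,q,s=tool()
for n in('scene','side'):
    _,d=imaging.get_image(n); P=cloud(n,d)[d>0]; t=q.inv().apply(P-e); k=t[(np.hypot(t[:,0],t[:,1])<.04)&(t[:,2]<.04)&(t[:,2]>.012)]
    print(n,len(k),k.min(0).round(4),k.max(0).round(4))"
```

```text
time: 6.52
ee_pos: [0.6435, 0.233, 0.2067]
ee_rot: [-3.129, -0.0, 0.342]
force: [-0.1, -0.4, -1.8]
opening: 0.458
grasp_force: 61.0
16620
-0.06 848 x -0.0117 0.0185 y -0.0446 0.0444
-0.054 801 x -0.0124 0.017 y -0.0448 0.0448
-0.048 2750 x -0.0119 0.0141 y -0.0449 0.0449
-0.042 1039 x -0.011 0.0147 y -0.0431 0.0433
-0.036 544 x -0.0127 0.0168 y -0.0426 0.0412
-0.03 5457 x -0.0192 0.0182 y -0.0306 0.0278
-0.024 1105 x -0.0104 0.0187 y -0.0338 0.0321
-0.018 993 x -0.0098 0.0189 y -0.034 0.0324
-0.012 853 x -0.0029 0.0194 y -0.0339 0.0319
-0.006 757 x 0.0003 0.0194 y -0.0343 0.0319
-0.0 609 x 0.0036 0.0198 y -0.033 0.0299
0.006 373 x 0.0053 0.0204 y -0.022 0.0188
0.012 342 x 0.0059 0.0207 y -0.0213 0.0192
0.018 149 x 0.0034 0.021 y -0.0216 0.0203
t 6.575 pos [0.6435 0.2332 0.2067] rot [-3.129 -0.     0.343]
travel [ 0.014 -0.206  2.915]
scene 69 [ 0.0051 -0.0203  0.012 ] [0.0197 0.02   0.023 ]
side 62 [-0.0237 -0.0138  0.0121] [0.0158 0.0217 0.0222]
```

View pics/w2.png

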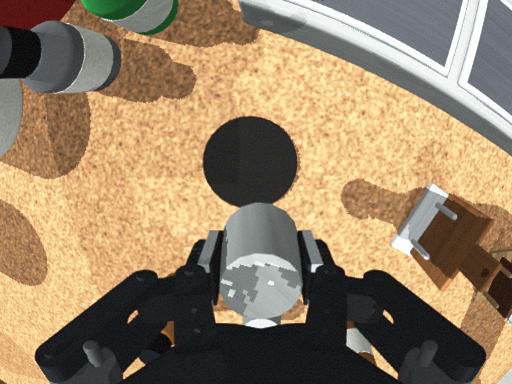

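The wrist view shows the cup held upright at (262,260) and centred in the jaws, with the disc at (250,162). The arm has not settled yet.

```bash
python3 -m creep '{"travel":[[0,0,0],[0,0,0],[0,0,0]],"angular":[[0,0,0],[0,0,0],[0,0,0]],"fingers":[35,35,35]}'
python3 -c "
from h import *
go([.6394,.2473,.032],0.315)"
```

```text
time: 7.05
ee_pos: [0.6436, 0.2339, 0.2062]
ee_rot: [-3.129, 0.0, 0.344]
force: [0.7, 0.4, -0.6]
opening: 0.455
grasp_force: 61.0
t 7.05 pos [0.6436 0.2339 0.2062] rot [-3.129  0.     0.344]
travel [ 0.01  -0.195  2.907]
ang [-0.125  0.004  0.272]
ang [-7.0000e-03 -1.9400e-01 -2.9727e+01]
```

```bash
python3 -m creep '{"travel":[[0,-0.2,0.5],[0.01,-0.2,1.3],[0.01,-0.2,2.0],[0.01,-0.2,2.5],[0.01,-0.2,2.5],[0.01,-0.2,2.5],[0.01,-0.2,2.5],[0.01,-0.2,2.5]],"angular":[[-0.12,0,0.27],[-0.12,0,0.27],[-0.12,0,0.27],[-0.12,0,0.27],[-0.12,0,0.27],[-0.12,0,0.27],[-0.12,0,0.27],[-0.12,0,0.27]],"fingers":[35,35,35,35,35,35,35,35]}'
python3 -c "
from h import *
go([.6394,.2473,.030],0.315)
e,q,s=tool()
for n in('scene','side'):
    _,d=imaging.get_image(n); P=cloud(n,d)[d>0]; t=q.inv().apply(P-e); k=t[(np.hypot(t[:,0],t[:,1])<.04)&(t[:,2]<.035)&(t[:,2]>.012)]
    print(n,len(k),k.min(0).round(4),k.max(0).round(4))"
```

```text
time: 8.05
ee_pos: [0.6453, 0.234, 0.058]
ee_rot: [-3.129, -0.002, 0.343]
force: [0.3, 0.3, -0.9]
opening: 0.456
grasp_force: 61.1
t 8.05 pos [0.6453 0.234  0.058 ] rot [-3.129e+00 -2.000e-03  3.430e-01]
travel [-0.018 -0.236  0.47 ]
ang [-0.125 -0.016  0.265]
ang [ 2.5000e-02 -1.9500e-01 -2.9734e+01]
scene 44 [ 0.0044 -0.0206  0.0124] [0.0195 0.0201 0.0235]
side 48 [-0.0243 -0.0055  0.012 ] [0.0129 0.0219 0.0221]
```

```bash
python3 -c "
from h import *
print(readout.state()['joints'].round(3))"
```

```text
[ 0.342  0.588 -0.065  0.917  0.013  3.141]
```

```bash
python3 -m creep '{"travel":[[0,0,0],[0,0,0],[0,0,0],[0,0,0],[0,0,0],[0,0,0],[0,0,0],[0,0,0],[0,0,0]],"angular":[[0,0,-1.5],[0,0,-3],[0,0,-4.5],[0,0,-6],[0,0,-8],[0,0,-8],[0,0,-8],[0,0,-8],[0,0,-8]],"fingers":[35,35,35,35,35,35,35,35,35]}'
python3 -c "
from h import *
go([.6394,.2473,.031],1.18)"
```

```text
time: 9.28
ee_pos: [0.6443, 0.2336, 0.0565]
ee_rot: [-3.132, -0.009, 1.18]
force: [-0.0, 1.1, -0.5]
opening: 0.46
grasp_force: 61.1
t 9.275 pos [0.6443 0.2336 0.0565] rot [-3.132 -0.009  1.18 ]
travel [ 0.175 -0.158  0.428]
ang [-0.088 -0.089 -0.003]
ang [-0.141  0.137 29.996]
```

```bash
python3 -m creep '{"travel":[[0.17,-0.16,0.1],[0.17,-0.16,0.2],[0.17,-0.16,0.2],[0.17,-0.16,0.2],[0.17,-0.16,0.2]],"angular":[[-0.09,-0.09,0],[-0.09,-0.09,0],[-0.09,-0.09,0],[-0.09,-0.09,0],[-0.09,-0.09,0]],"fingers":[35,35,35,35,35]}'
python3 -c "
from h import *
go([.6394,.2473,.030],1.18)
e,q,s=tool()
for n in('scene','side'):
    _,d=imaging.get_image(n); P=cloud(n,d)[d>0]; P=P[(np.hypot(P[:,0]-e[0],P[:,1]-e[1])<.035)&(P[:,2]<.04)&(P[:,2]>.013)]
    print(n,len(P),P.min(0).round(4),P.max(0).round(4))"
```

```text
time: 9.9
ee_pos: [0.6395, 0.2468, 0.0448]
ee_rot: [3.141, -0.0, 1.18]
force: [0.4, -0.3, -0.9]
opening: 0.456
grasp_force: 61.0
t 9.9 pos [0.6395 0.2468 0.0448] rot [ 3.141 -0.     1.18 ]
travel [ 0.008 -0.005  0.247]
ang [ 0.005 -0.001  0.002]
ang [ 2.0000e-03  8.0000e-03 -2.9998e+01]
scene 35 [0.6351 0.2239 0.0205] [0.6592 0.2664 0.0399]
side 91 [0.6139 0.2216 0.0225] [0.6612 0.2493 0.0399]
```

```bash
python3 -m creep '{"travel":[[0,0,0.12],[0.01,0,0.25],[0.01,0,0.25],[0.01,0,0.25],[0.01,0,0.25],[0.01,0,0.25],[0.01,0,0.25],[0.01,0,0.25],[0.01,0,0],[0.01,0,-0.8],[0.01,0,-1.6],[0.01,0,-2.4],[0.01,0,-2.4],[0.01,0,-2.4]],"angular":[[0,0,0],[0,0,0],[0,0,0],[0,0,0],[0,0,0],[0,0,0],[0,0,0],[0,0,0],[0,0,0],[0,0,0],[0,0,0],[0,0,0],[0,0,0],[0,0,0]],"fingers":[35,35,35,35,70,100,100,100,100,100,100,100,100,100]}'
cat > p.py <<'E'
from h import *
import sys
h=float(sys.argv[1])
for n in('scene','side'):
    _,d=imaging.get_image(n); P=cloud(n,d)[d>0]
    q=P[(np.hypot(P[:,0]-.6394,P[:,1]-.2473)<.06)&(abs(P[:,2]-h)<.006)]
    (x,y),rad=cv2.minEnclosingCircle(q[:,:2].astype(np.float32)); print(n,len(q),round(x,4),round(y,4),round(rad,4),np.percentile(q[:,2],[5,50,95]).round(4))
E
python3 p.py .058
python3 w2.py w3.png .03 >/dev/null
python3 -c "
from h import *
go([.4552,.1652,.14],1.18)"
```

```text
time: 11.75
ee_pos: [0.6395, 0.2475, 0.1893]
ee_rot: [3.141, -0.001, 1.181]
force: [0.3, 0.1, 0.2]
opening: 0.999
grasp_force: 0.0
scene 202 0.639 0.2458 0.0182 [0.054  0.0576 0.0597]
side 69 0.637 0.2447 0.0185 [0.0529 0.0574 0.0588]
t 11.9 pos [0.6385 0.2471 0.1871] rot [-3.140e+00  2.000e-03  1.181e+00]
travel [-2.423 -2.304  0.794]
ang [-0.016  0.017  0.005]
ang [-2.7000e-02 -2.5000e-02 -2.9995e+01]
```

View pics/w3.png

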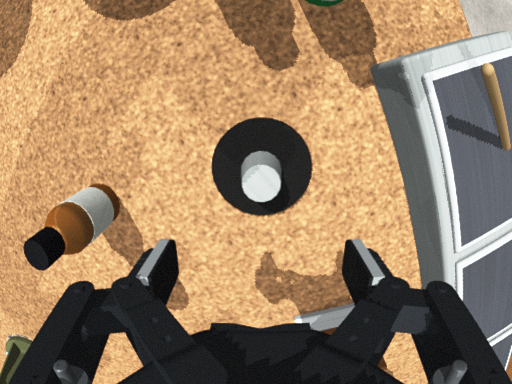

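The wrist view shows the small cup standing in the middle of the disc at (262,175). On to the medium cup.

```bash
python3 -m creep '{"travel":[[-0.7,-0.7,0],[-1.4,-1.4,0],[-2.42,-2.3,0],[-2.42,-2.3,0.3],[-2.42,-2.3,0.8],[-2.42,-2.3,0.8],[-2.42,-2.3,0.8],[-2.42,-2.3,0.8],[-2.42,-2.3,0.8]],"angular":[[0,0,0],[0,0,0],[0,0,0],[0,0,0],[0,0,0],[0,0,0],[0,0,0],[0,0,0],[0,0,0]],"fingers":[100,100,100,100,100,100,100,100,100]}'
python3 w.py w4.png .4552 .1652 .062 .03
```

```text
time: 13.02
ee_pos: [0.4572, 0.166, 0.1413]
ee_rot: [3.141, -0.001, 1.181]
force: [-0.2, -0.1, 0.4]
opening: 1.002
grasp_force: 0.0
3007
top 0.4555608630180359 0.16767790913581848 0.024395864456892014 [0.45565353 0.16876675 0.0626679 ]
t 13.075 pos [0.4572 0.1659 0.1412] rot [ 3.141e+00 -1.000e-03  1.181e+00]
travel [ 0.016 -0.038  1.853]
```

```bash
python3 -m creep '{"travel":[[0.005,-0.03,0.8],[0.005,-0.03,1.5],[0.005,-0.03,1.85],[0.005,-0.03,1.85],[0.005,-0.03,1.85],[0.005,-0.03,1.85],[0.005,-0.03,1.85],[0.005,-0.03,1.85],[0.005,-0.03,1.85],[0.005,-0.03,1.85],[0.005,-0.03,1.85]],"angular":[[0,0,0],[0,0,0],[0,0,0],[0,0,0],[0,0,0],[0,0,0],[0,0,0],[0,0,0],[0,0,0],[0,0,0],[0,0,0]],"fingers":[100,100,100,100,50,50,50,50,50,50,50]}'
python3 -c "
from h import *
go([.6385,.2458,.15],1.18)"
```

```text
time: 14.45
ee_pos: [0.4563, 0.1671, 0.0317]
ee_rot: [3.139, -0.002, 1.181]
force: [-2.9, -0.4, 10.0]
opening: 0.607
grasp_force: 60.9
t 14.45 pos [0.4563 0.1671 0.0317] rot [ 3.139e+00 -2.000e-03  1.181e+00]
travel [ 2.371  2.315 -1.961]
ang [ 0.023 -0.019  0.008]
ang [  0.03    0.036 -29.992]
```

```bash
python3 -m creep '{"travel":[[0,0,-0.8],[0,0,-1.5],[0.3,0.3,-1.96],[1.0,1.0,-1.96],[1.7,1.6,-1.96],[2.37,2.31,-1.96],[2.37,2.31,-1.96],[2.37,2.31,-1.96],[2.37,2.31,-1.96],[2.37,2.31,-1.96]],"angular":[[0,0,0],[0,0,0],[0,0,0],[0,0,0],[0,0,0],[0,0,0],[0,0,0],[0,0,0],[0,0,0],[0,0,0]],"fingers":[50,50,50,50,50,50,50,50,50,50]}'
cat > k.py <<'E'
from h import *
import sys
# held cup: lower half points, fit circle of given radius cone; args: bottom offset, r mouth, slope
zb,rm,sl,h=map(float,sys.argv[1:5]); from scipy.optimize import least_squares
e,q,s=tool()
for n in('scene','side','wrist'):
    c=imaging.calibration(n); _,d=imaging.get_image(n); P=cloud(n,d,c)[d>0]; z=P[:,2]-(e[2]-zb)
    m=(np.hypot(P[:,0]-e[0],P[:,1]-e[1])<rm+.012)&(z>0.001)&(z<h)
    k=P[m]; zz=z[m]
    if len(k)<20: print(n,len(k));continue
    f=least_squares(lambda x:np.hypot(k[:,0]-x[0],k[:,1]-x[1])-(rm-sl*zz),e[:2],loss='soft_l1',f_scale=.001)
    print(n,len(k),f.x.round(4),'minus tcp',(f.x-e[:2]).round(4),'rms',np.sqrt(np.mean(f.fun**2)).round(4),'zmin',P[(np.hypot(P[:,0]-e[0],P[:,1]-e[1])<rm+.005)&(P[:,2]>e[2]-zb-.01),2].min().round(4))
E
python3 k.py .0317 .029 .08 .017; python3 p.py .058
python3 -c "
from h import *
go([.6385,.2458,.042],1.18)"
```

```text
time: 15.7
ee_pos: [0.6366, 0.2451, 0.1482]
ee_rot: [3.141, -0.0, 1.18]
force: [0.6, 0.1, -1.0]
opening: 0.605
grasp_force: 63.8
scene 67 [0.6348 0.2435] minus tcp [-0.0018 -0.0016] rms 0.0004 zmin 0.1151
side 118 [0.6353 0.2447] minus tcp [-0.0013 -0.0003] rms 0.0012 zmin 0.1153
wrist 954 [0.6363 0.2447] minus tcp [-0.0003 -0.0004] rms 0.0003 zmin 0.116
scene 126 0.6394 0.2458 0.018 [0.0534 0.0574 0.0593]
side 66 0.6391 0.2443 0.0198 [0.054  0.0573 0.0588]
t 15.95 pos [0.6371 0.2454 0.1476] rot [ 3.141 -0.     1.181]
travel [0.015 0.017 1.761]
ang [ 0.005 -0.002  0.005]
ang [ 4.0000e-03  8.0000e-03 -2.9995e+01]
```

```bash
python3 -m creep '{"travel":[[0.03,0.04,0.1],[0.03,0.04,0.4],[0.03,0.04,0.8],[0.03,0.04,1.1],[0.03,0.04,1.3],[0.03,0.04,1.5],[0.03,0.04,1.5],[0.03,0.04,1.5]],"angular":[[0,0,0],[0,0,0],[0,0,0],[0,0,0],[0,0,0],[0,0,0],[0,0,0],[0,0,0]],"fingers":[50,50,50,50,50,50,50,50]}'
```

```text
time: 16.95
ee_pos: [0.6407, 0.2463, 0.0579]
ee_rot: [3.141, -0.001, 1.181]
force: [-0.0, -0.7, -0.6]
opening: 0.603
grasp_force: 63.8
```

```bash
python3 -m creep '{"travel":[[0,0,0.1],[0,0,0.2],[0,0,0.29],[0,0,0.29],[0,0,0.29]],"angular":[[0,0,0],[0,0,0],[0,0,0],[0,0,0],[0,0,0]],"fingers":[50,50,50,50,50]}'
```

```text
time: 17.58
ee_pos: [0.6402, 0.2461, 0.0399]
ee_rot: [3.141, 0.0, 1.181]
force: [-1.8, -0.1, 0.5]
opening: 0.604
grasp_force: 64.1
```

```bash
python3 -m creep '{"travel":[[0,0,0.01],[0,0,0.01],[0,0,0.01],[0,0,0.01],[0,0,0.01],[0,0,-0.2],[0,0,-0.8],[0,0,-1.6],[0,0,-2.5],[0,0,-2.5],[0,0,-2.5]],"angular":[[0,0,0],[0,0,0],[0,0,0],[0,0,0],[0,0,0],[0,0,0],[0,0,0],[0,0,0],[0,0,0],[0,0,0],[0,0,0]],"fingers":[60,100,100,100,100,100,100,100,100,100,100]}'
python3 p.py .070
python3 -c "
from h import *
go([.4507,-.1455,.19],1.18)"
```

```text
time: 18.95
ee_pos: [0.6403, 0.2462, 0.1905]
ee_rot: [3.141, -0.001, 1.181]
force: [-0.4, -0.8, 0.2]
opening: 0.998
grasp_force: 0.0
scene 346 0.6402 0.2451 0.0245 [0.0666 0.0697 0.072 ]
side 109 0.6371 0.2439 0.0268 [0.0659 0.0694 0.0708]
t 19.05 pos [0.6393 0.2459 0.1886] rot [-3.140e+00  2.000e-03  1.181e+00]
travel [-7.228 -0.426 -0.011]
ang [-0.013  0.015  0.006]
ang [-2.3000e-02 -2.0000e-02 -2.9994e+01]
```

Medium cup is flat, with its top at 70 mm. Next the large cup.

```bash
python3 -m creep '{"travel":[[-0.9,-0.05,0],[-1.8,-0.1,0],[-2.7,-0.15,0],[-3.6,-0.2,0],[-4.5,-0.25,0],[-5.4,-0.3,0],[-6.3,-0.35,0],[-7.23,-0.42,0],[-7.23,-0.42,0.5],[-7.23,-0.42,0.6],[-7.23,-0.42,0.6],[-7.23,-0.42,0.6],[-7.23,-0.42,0.6],[-7.23,-0.42,0.6]],"angular":[[0,0,0],[0,0,0],[0,0,0],[0,0,0],[0,0,0],[0,0,0],[0,0,0],[0,0,0],[0,0,0],[0,0,0],[0,0,0],[0,0,0],[0,0,0],[0,0,0]],"fingers":[100,100,100,100,100,100,100,100,100,100,100,100,100,100]}'
python3 w.py w5.png .4507 -.1455 .074 .040
```

```text
time: 20.8
ee_pos: [0.4523, -0.1452, 0.1543]
ee_rot: [3.141, -0.0, 1.181]
force: [-0.2, 0.0, -0.2]
opening: 0.998
grasp_force: 0.0
4883
top 0.4523322284221649 -0.14465592801570892 0.031093012541532516 [ 0.45283649 -0.14323278  0.0746901 ]
t 20.85 pos [ 0.4522 -0.1452  0.1543] rot [ 3.141 -0.     1.181]
travel [ 0.01  -0.004  1.904]
```

```bash
python3 -m creep '{"travel":[[0,-0.01,0.7],[0,-0.01,1.2],[0,-0.01,1.6],[0,-0.01,1.9],[0,-0.01,1.9],[0,-0.01,1.9],[0,-0.01,1.9],[0,-0.01,1.9],[0,-0.01,1.9],[0,-0.01,1.9],[0,-0.01,1.9]],"angular":[[0,0,0],[0,0,0],[0,0,0],[0,0,0],[0,0,0],[0,0,0],[0,0,0],[0,0,0],[0,0,0],[0,0,0],[0,0,0]],"fingers":[100,100,100,100,100,65,65,65,65,65,65]}'
python3 -c "
from h import *
go([.640,.2455,.21],1.18)"
```

```text
time: 22.22
ee_pos: [0.4522, -0.1455, 0.0417]
ee_rot: [3.139, -0.0, 1.18]
force: [-3.0, 1.0, 8.7]
opening: 0.757
grasp_force: 64.4
t 22.225 pos [ 0.4522 -0.1455  0.0417] rot [ 3.139 -0.     1.18 ]
travel [ 7.218  0.422 -2.803]
ang [ 0.022 -0.001  0.004]
ang [ 1.0000e-03  3.4000e-02 -2.9996e+01]
```

```bash
python3 -m creep '{"travel":[[0,0,-0.8],[0,0,-1.6],[0,0,-2.3],[0,0,-2.8],[0.9,0.05,-2.8],[1.8,0.1,-2.8],[2.7,0.15,-2.8],[3.6,0.2,-2.8],[4.5,0.25,-2.8],[5.4,0.3,-2.8],[6.3,0.35,-2.8],[7.22,0.42,-2.8],[7.22,0.42,-2.5],[7.22,0.42,-2.2],[7.22,0.42,-2.2],[7.22,0.42,-2.2],[7.22,0.42,-2.2],[7.22,0.42,-2.2]],"angular":[[0,0,0],[0,0,0],[0,0,0],[0,0,0],[0,0,0],[0,0,0],[0,0,0],[0,0,0],[0,0,0],[0,0,0],[0,0,0],[0,0,0],[0,0,0],[0,0,0],[0,0,0],[0,0,0],[0,0,0],[0,0,0]],"fingers":[65,65,65,65,65,65,65,65,65,65,65,65,65,65,65,65,65,65]}'
python3 k.py .0417 .0365 .0743 .022; python3 p.py .070
python3 -c "
from h import *
go([.640,.2455,.0497],1.18)"
```

```text
time: 24.48
ee_pos: [0.6398, 0.2456, 0.1728]
ee_rot: [3.14, -0.001, 1.18]
force: [0.3, -0.9, -1.3]
opening: 0.757
grasp_force: 68.0
scene 158 [0.6384 0.2446] minus tcp [-0.0014 -0.001 ] rms 0.0004 zmin 0.1312
side 198 [0.6386 0.246 ] minus tcp [-0.0012  0.0003] rms 0.0013 zmin 0.1306
wrist 1174 [0.6393 0.2458] minus tcp [-0.0005  0.0002] rms 0.0002 zmin 0.1309
scene 150 0.6448 0.2435 0.0234 [0.0652 0.0694 0.072 ]
side 107 0.6376 0.2432 0.0249 [0.0664 0.0693 0.0707]
t 24.725 pos [0.6395 0.2459 0.172 ] rot [ 3.141 -0.     1.181]
travel [-0.003  0.01   2.038]
ang [ 0.003 -0.     0.006]
ang [ 1.0000e-03  5.0000e-03 -2.9994e+01]
```

```bash
python3 -m creep '{"travel":[[0,0.01,0.4],[0,0.01,0.8],[0,0.01,1.2],[0,0.01,1.5],[0,0.01,1.75],[0,0.01,1.75],[0,0.01,1.75]],"angular":[[0,0,0],[0,0,0],[0,0,0],[0,0,0],[0,0,0],[0,0,0],[0,0,0]],"fingers":[65,65,65,65,65,65,65]}'
```

```text
time: 25.6
ee_pos: [0.6406, 0.2458, 0.0676]
ee_rot: [3.14, -0.001, 1.181]
force: [-1.0, 0.4, -0.7]
opening: 0.754
grasp_force: 68.0
```

```bash
python3 -m creep '{"travel":[[0,0,0.1],[0,0,0.2],[0,0,0.28],[0,0,0.28],[0,0,0.28]],"angular":[[0,0,0],[0,0,0],[0,0,0],[0,0,0],[0,0,0]],"fingers":[65,65,65,65,65]}'
```

```text
time: 26.22
ee_pos: [0.6399, 0.2456, 0.05]
ee_rot: [3.141, 0.0, 1.181]
force: [-0.6, -0.8, -1.1]
opening: 0.756
grasp_force: 68.1
```

```bash
python3 -m creep '{"travel":[[0,0,0.01],[0,0,0.01],[0,0,0.01],[0,0,0.01],[0,0,0.01],[0,0,-0.2],[0,0,-0.8],[0,0,-1.6],[0,0,-2.5],[0,0,-3.4],[0,0,-3.4],[0,0,-3.4]],"angular":[[0,0,0],[0,0,0],[0,0,0],[0,0,0],[0,0,0],[0,0,0],[0,0,0],[0,0,0],[0,0,0],[0,0,0],[0,0,0],[0,0,0]],"fingers":[65,80,100,100,100,100,100,100,100,100,100,100]}'
python3 p.py .082
python3 -c "
from h import *
snap('scene','s2.png')
go([.648,-.009,.26],np.radians(169))"
```

```text
time: 27.72
ee_pos: [0.64, 0.2456, 0.2546]
ee_rot: [3.141, -0.001, 1.181]
force: [-0.6, -0.3, -0.2]
opening: 0.998
grasp_force: 0.0
scene 903 0.6393 0.2451 0.0317 [0.0794 0.0818 0.0839]
side 172 0.6373 0.243 0.0319 [0.0772 0.0814 0.0827]
t 27.875 pos [0.6391 0.2453 0.2524] rot [-3.140e+00  2.000e-03  1.181e+00]
travel [-3.864  1.75  -0.122]
ang [-3.0000e-02 -2.0000e-03 -1.6893e+01]
ang [-2.0000e-03  2.8000e-02  1.3107e+01]
```

View pics/s2.png

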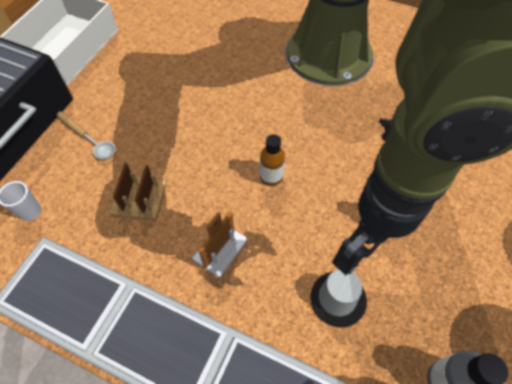

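The large cup sits on the disc at (340,290) with its top at 82 mm, so the nest is complete. Next the paddle.

```bash
python3 -m creep '{"travel":[[-0.5,0.2,0],[-1,0.4,0],[-1.5,0.7,0],[-2,0.9,0],[-2.5,1.1,0],[-3,1.3,0],[-3.86,1.75,0],[-3.86,1.75,0.4],[-3.86,1.75,0.8],[-3.86,1.75,0.8],[-3.86,1.75,0.8],[-3.86,1.75,0.8],[-3.86,1.75,0.8],[-3.86,1.75,0.8],[-3.86,1.75,0.8],[-3.86,1.75,0.8]],"angular":[[0,0,-1.5],[0,0,-3],[0,0,-4.5],[0,0,-6],[0,0,-7.5],[0,0,-9],[0,0,-10.5],[0,0,-12],[0,0,-13.5],[0,0,-15],[0,0,-16.9],[0,0,-16.9],[0,0,-16.9],[0,0,-16.9],[0,0,-16.9],[0,0,-16.9]],"fingers":[60,60,60,60,60,60,60,60,60,60,60,60,60,60,60,60]}'
cat > pd.py <<'E'
from h import *
import sys
x,y,lo,hi=map(float,sys.argv[1:5])
for n in('scene','side','wrist'):
    c=imaging.calibration(n); _,d=(snap(n,sys.argv[5]) if n=='wrist' else imaging.get_image(n)); P=cloud(n,d,c)[d>0]
    q=P[(np.hypot(P[:,0]-x,P[:,1]-y)<.035)&(P[:,2]>lo)&(P[:,2]<hi)]
    if len(q)<10: print(n,len(q)); continue
    (cx,cy),wh,a=cv2.minAreaRect((q[:,:2]*1000).astype(np.float32)); print(n,len(q),np.round([cx,cy,*wh,a],1),'zmax',np.percentile(q[:,2],98).round(4))
E
python3 pd.py .648 -.009 .112 .16 w6.png
python3 -c "
from h import *
go([.648,-.009,.115],np.radians(169))"
```

```text
time: 29.88
ee_pos: [0.649, -0.0085, 0.2062]
ee_rot: [-3.142, 0.0, 2.95]
force: [-0.5, -0.5, -0.2]
opening: 0.598
grasp_force: 0.0
scene 190 [648.9  -7.4   8.6  35.7  78.9] zmax 0.1509
side 292 [647.6  -9.9   8.4  36.   77.2] zmax 0.1496
wrist 676 [648.5  -7.2   8.   35.6  78.8] zmax 0.1514
t 30.025 pos [ 0.649  -0.0085  0.2062] rot [-3.142  0.     2.95 ]
travel [ 0.016 -0.011  1.52 ]
ang [-0.001  0.004  0.005]
ang [-6.0000e-03 -1.0000e-03 -2.9995e+01]
```

View pics/w6.png

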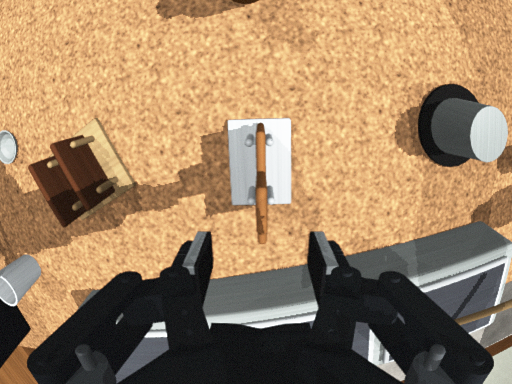

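The paddle at (262,180) is aligned with the jaws; its handle is along tool x.

```bash
python3 -m creep '{"travel":[[0.01,-0.01,0.6],[0.01,-0.01,1.1],[0.01,-0.01,1.57],[0.01,-0.01,1.57],[0.01,-0.01,1.57],[0.01,-0.01,1.57],[0.01,-0.01,1.57],[0.01,-0.01,1.57],[0.01,-0.01,1.57],[0.01,-0.01,1.57],[0.01,-0.01,1.57]],"angular":[[0,0,0],[0,0,0],[0,0,0],[0,0,0],[0,0,0],[0,0,0],[0,0,0],[0,0,0],[0,0,0],[0,0,0],[0,0,0]],"fingers":[60,60,60,60,5,5,5,5,5,5,5]}'
```

```text
time: 31.4
ee_pos: [0.6494, -0.0089, 0.1136]
ee_rot: [3.141, 0.003, 2.95]
force: [0.3, 0.8, 5.5]
opening: 0.085
grasp_force: 59.1
```

```bash
python3 -m creep '{"travel":[[0,0,-0.5],[0,0,-1],[0,0,-1.5],[0,0,-2],[0,0,-2.4],[0,0,-2.4],[0,0,-2.4]],"angular":[[0,0,0],[0,0,0],[0,0,0],[0,0,0],[0,0,0],[0,0,0],[0,0,0]],"fingers":[5,5,5,5,5,5,5]}'
python3 -c "
from h import *
go([.6097,-.2293,.255],np.radians(197.3))"
```

```text
time: 32.28
ee_pos: [0.6477, -0.009, 0.2547]
ee_rot: [-3.141, -0.001, 2.95]
force: [0.8, 0.1, -1.7]
opening: 0.084
grasp_force: 58.4
t 32.275 pos [ 0.6477 -0.009   0.2547] rot [-3.141e+00 -1.000e-03  2.950e+00]
travel [-7.600e-02 -3.726e+00 -3.000e-03]
ang [-1.00e-03 -1.10e-02 -4.71e+00]
ang [-1.500e-02  1.000e-03  2.529e+01]
```

```bash
python3 -m creep '{"travel":[[0,-0.7,0],[0,-1.4,0],[0,-2.1,0],[0,-2.8,0],[-0.05,-3.4,0],[-0.08,-3.73,0],[-0.08,-3.73,0],[-0.08,-3.73,0],[-0.08,-3.73,0]],"angular":[[0,0,-1],[0,0,-2],[0,0,-3],[0,0,-4],[0,0,-4.7],[0,0,-4.7],[0,0,-4.7],[0,0,-4.7],[0,0,-4.7]],"fingers":[5,5,5,5,5,5,5,5,5]}'
cat > rk.py <<'E'
from h import *
import sys
zb=float(sys.argv[1]); e,q,s=tool()
for n in('scene','side','wrist'):
    c=imaging.calibration(n); _,d=(snap(n,sys.argv[2]) if n=='wrist' else imaging.get_image(n)); P=cloud(n,d,c)[d>0]
    r0=np.hypot(P[:,0]-.6097,P[:,1]+.2293)
    for nm,lo,hi in(('boards',.065,.085),('blade-low',e[2]-zb+.002,e[2]-zb+.03),('blade-hi',e[2]-zb+.06,e[2]-zb+.088)):
        k=P[(r0<.075)&(P[:,2]>lo)&(P[:,2]<hi)]
        if nm!='boards': k=k[abs(q.inv().apply(k-e)[:,1])<.012]
        if len(k)<15: print(n,nm,len(k)); continue
        (cx,cy),wh,a=cv2.minAreaRect((k[:,:2]*1000).astype(np.float32)); print(n,nm,len(k),np.round([cx,cy,*wh,a],1),'z',k[:,2].min().round(4),'tool y',np.percentile(q.inv().apply(k-e)[:,1],[2,50,98]).round(4))
go([.6097,-.2293,.1136],np.radians(197.3))
E
python3 rk.py .1036 w7.png
```

```text
time: 33.4
ee_pos: [0.6107, -0.2283, 0.2559]
ee_rot: [3.141, 0.0, -2.839]
force: [1.1, 0.6, -1.4]
opening: 0.084
grasp_force: 58.6
scene boards 376 [ 610.6 -228.7   84.2   55.2   16.9] z 0.065 tool y [-0.0267 -0.0193  0.0264]
scene blade-low 316 [ 609.1 -224.8   99.5    7.4   13.8] z 0.1546 tool y [-0.0005  0.004   0.0051]
scene blade-hi 339 [ 609.3 -224.4   99.3    8.3   13.7] z 0.2123 tool y [-0.0014  0.0039  0.0051]
side boards 717 [ 609.2 -230.    84.3   55.7   17.2] z 0.065 tool y [-0.0284 -0.022   0.0245]
side blade-low 905 [ 609.2 -232.    99.5    7.8   14.6] z 0.1543 tool y [-0.0045 -0.0032 -0.0006]
side blade-hi 1069 [ 609.9 -231.9   99.9    8.5   14.4] z 0.2124 tool y [-0.0046 -0.0033 -0.0012]
wrist boards 1164 [ 610.7 -229.1   84.5   53.8   17. ] z 0.065 tool y [-0.0272  0.0179  0.0258]
wrist blade-low 43 [ 563.5 -242.8    3.2    7.9   17.9] z 0.1563 tool y [-0.0035  0.0005  0.004 ]
wrist blade-hi 114 [ 563.8 -242.5    3.1    7.9   16.6] z 0.2123 tool y [-0.0035  0.0003  0.0041]
t 33.55 pos [ 0.6107 -0.2287  0.2561] rot [-3.141  0.    -2.84 ]
travel [ 0.02  -0.004  2.374]
ang [-0.002  0.004  0.001]
ang [-6.0000e-03 -4.0000e-03 -2.9999e+01]
```

View pics/w7.png

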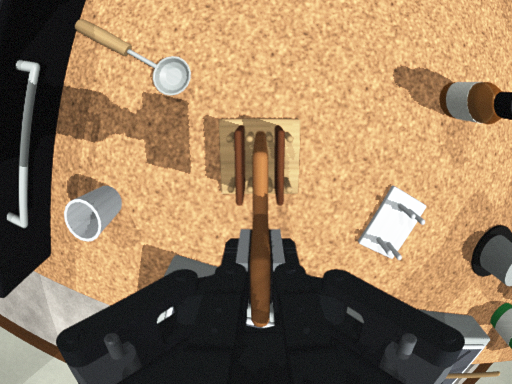

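The wrist view shows the paddle at (260,230) lined up with the gap between the boards (240 and 280, 160). I fit the blade's yaw once from its faces before lowering.

```bash
python3 -c "
from h import *
e,q,s=tool()
for n in('scene','side'):
    _,d=imaging.get_image(n); P=cloud(n,d)[d>0]; t=q.inv().apply(P-e)
    k=t[(abs(t[:,0])<.045)&(abs(t[:,1])<.012)&(t[:,2]>.025)&(t[:,2]<.1)]
    sg=np.sign(np.median(k[:,1]))
    A=np.c_[k[:,0],k[:,2],np.ones(len(k))]; w=np.ones(len(k),bool)
    for _ in range(8): f=np.linalg.lstsq(A[w],k[w,1],rcond=None)[0]; w=abs(A@f-k[:,1])<.0012
    print(n,len(k),w.sum(),'yaw in tool deg',np.degrees(f[0]).round(2),'tilt',np.degrees(f[1]).round(2),'y0',f[2].round(4))
"
```

```text
scene 810 791 yaw in tool deg -0.21 tilt 0.12 y0 0.0039
side 2308 2133 yaw in tool deg -0.14 tilt 0.09 y0 -0.0034
```

```bash
python3 -m creep '{"travel":[[0.01,-0.01,0.5],[0.01,-0.01,1.0],[0.01,-0.01,1.2],[0.01,-0.01,1.4],[0.01,-0.01,1.6],[0.01,-0.01,1.8],[0.01,-0.01,2.0],[0.01,-0.01,2.0],[0.01,-0.01,2.0]],"angular":[[0,0,0],[0,0,0],[0,0,0],[0,0,0],[0,0,0],[0,0,0],[0,0,0],[0,0,0],[0,0,0]],"fingers":[5,5,5,5,5,5,5,5,5]}'
```

```text
time: 34.78
ee_pos: [0.6102, -0.2304, 0.1362]
ee_rot: [-3.141, 0.0, -2.841]
force: [0.4, 0.1, -0.8]
opening: 0.084
grasp_force: 58.6
```

```bash
python3 -m creep '{"travel":[[0,0,0.1],[0,0,0.2],[0,0,0.3],[0,0,0.36],[0,0,0.36],[0,0,0.36]],"angular":[[0,0,0],[0,0,0],[0,0,0],[0,0,0],[0,0,0],[0,0,0]],"fingers":[5,5,5,5,5,5]}'
```

```text
time: 35.52
ee_pos: [0.6101, -0.2304, 0.1143]
ee_rot: [-3.141, 0.0, -2.841]
force: [-0.1, -0.2, -0.5]
opening: 0.084
grasp_force: 58.6
```

```bash
python3 -m creep '{"travel":[[0,0,0.015],[0,0,0.015],[0,0,0.015],[0,0,0.015],[0,0,0.015],[0,0,0.015],[0,0,0.015],[0,0,-0.3],[0,0,-0.7],[0,0,-1.5],[0,0,-2.4],[0,0,-2.4],[0,0,-2.4]],"angular":[[0,0,0],[0,0,0],[0,0,0],[0,0,0],[0,0,0],[0,0,0],[0,0,0],[0,0,0],[0,0,0],[0,0,0],[0,0,0],[0,0,0],[0,0,0]],"fingers":[5,5,30,55,55,55,55,55,55,55,55,55,55]}'
python3 pd.py .6097 -.2293 .112 .165 w8.png
python3 -c "
from h import *
for n in('scene','side'): 
    snap(n,n+'9.png')
    for t in('bottle_a_mid','cup_large_mid'): print(n,t,[(np.round(o['xyz'],3),round(o['confidence'],2)) for o in models.place_of(t,n)])
a=cv2.imread('pics/scene9.png');b=cv2.imread('pics/side9.png')
cv2.imwrite('pics/fin.png',cv2.resize(np.hstack([a,b]),(800,300)))"
python3 p.py .082
```

```text
time: 37.15
ee_pos: [0.61, -0.2303, 0.2581]
ee_rot: [-3.141, 0.0, -2.841]
force: [-1.0, 0.4, -0.9]
opening: 0.555
grasp_force: 0.0
scene 210 [ 609.2 -230.3   36.5    8.4   15.4] zmax 0.1511
side 472 [ 608.5 -231.4   35.8    8.9   17.9] zmax 0.1499
wrist 443 [ 609.2 -229.6   35.5    7.9   16.9] zmax 0.1516
scene bottle_a_mid [(array([0.436, 0.285, 0.069]), 0.64)]
scene cup_large_mid [(array([0.636, 0.248, 0.045]), 0.89)]
side bottle_a_mid [(array([0.439, 0.281, 0.066]), 0.71), (array([ 0.614, -0.227,  0.007]), 0.15)]
side cup_large_mid [(array([0.641, 0.246, 0.049]), 0.9)]
scene 953 0.6395 0.2452 0.0319 [0.0792 0.0818 0.0838]
side 175 0.6377 0.2436 0.0322 [0.0772 0.0814 0.0826]
```

View pics/fin.png

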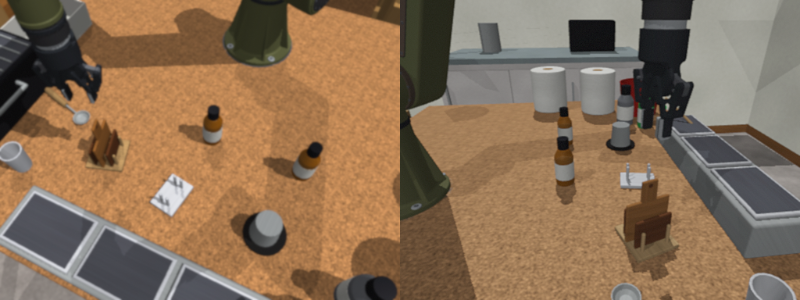

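The paddle stands upright in the middle slot ((105,145) left, (650,215) right) with its top at 150 mm. The nest is on the disc and both bottles are standing where they were.

```bash
python3 -c "
from h import *
print(r.close_job())"
```

```text
the job is handed in; nothing more can be done
None
```

The three cups are nested upside down on the disc, the paddle stands handle up in the rack's middle slot, both bottles are where they were, and the job was handed in at about 37 s (verdict not shown).

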